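# Fetch the bearing from behind the containers

## Task

Clear the three containers (cartridge, can and jar) out of the storage tray and stand all three on the black rubber mat, leaving the ball bearing where it lies until they are there. Then lay the bearing flat and centred on the round steel disc of the press plate, while the containers are still on the mat, and after that put each container back, upright, on the very place in the tray where it stood at the start. Do not tip any container over.

Things in the scene. Friction and masses are not known exactly. Their poses are not given: they have to be found in the camera images.
- cartridge: Closed aluminium grease cartridge, the slimmest and tallest of the three: straight, 46 mm in diameter up to 115 mm high, then a shoulder and a small black nozzle cap to 125 mm. About 0.2 kg (mass varies). Its origin is the centre of its underside, z up along its axis; it is round, so any yaw of grasp will do. Starts on one of the three container places of the tray (which one varies) and must come back to that same one.
- steel_can: Plain closed steel can, 52 mm in diameter, 115 mm high, straight-sided but for a slightly drawn-in rim at the very top, about 0.24 kg. Its origin is the centre of its underside, z up along its axis; it is round, so any yaw of grasp will do. Starts on one of the three container places of the tray (which one varies) and must come back to that same one.
- screw_jar: Closed grey plastic jar with a wide black lid of the same width, straight, 56 mm in diameter, 105 mm high, about 0.26 kg. Its origin is the centre of its underside, z up along its axis; it is round, so any yaw of grasp will do. Starts on one of the three container places of the tray (which one varies) and must come back to that same one.
- bearing: Ball bearing lying flat, steel ring 47 mm in diameter, 14 mm high, 0.13 kg; grip it across the outer ring. Its origin is the centre of its underside. At the start it lies at the back of the tray with a container to its left, to its right and in front of it, about 12 mm away, so that it can only be gripped once they are cleared.
- storage_tray: Fixed plywood tray. Origin at worktop level under the bearing's place; its x points to its back. Floor top at z = 6 mm; inner faces at x = 34 and -98, y = +/-100 mm; side and back walls 30 mm high, front lip 12. Black pads flush with the floor mark the places: bearing (0, 0), containers (0, 64), (0, -64), (-64, 0) mm. Two 11 mm high nuts are stuck down in the front corners.
- parking_mat: Fixed black rubber mat, 220 mm (its x) by 160 mm (its y), 3 mm thick: the side area. Origin at the centre of its underside. Three containers fit on it in a row along its x, 72 mm apart. It lies left or right of the tray. (A fixed vice 140 mm high stands at the front edge of the worktop, near x 0.26 to 0.48, y -0.23 to -0.04 m from the robot.)
- press_plate: Fixed square aluminium plate, 104 x 104 x 10 mm, with a raised round steel disc of 66 mm diameter in its middle, a thin ring inlaid on it, and four small screw heads in the corners. Origin at the centre of its underside; the disc's top, on which the bearing goes, is 20 mm above it.

How it is judged:
By the outcome, as a careful person would: the job done as asked, in the order asked, and still so for the second after the job is handed in, with the robot touching nothing.
It also fails if it takes over 152 s, if anything falls off the work surface, if the arm or the gripper's body presses on something with over 40 N, if the wrist force passes 120 N, or if a joint passes its speed limit or range.

## Robot

A 6-joint arm with a two-finger parallel gripper is mounted at the origin on a cart in front of the work surface, level with it; the furniture and walls round the work are solid. World frame = base frame: x ahead of the robot, y to its left, z up, the work surface at z = 0. Lengths are in m, angles in rad, forces in N, time in s.
With the tool pointing down it reaches from about 0.375 to 0.9 m from the base axis. Payload 3.1 kg.
Tool frame: the origin (TCP) lies between the finger pads; the fingertips stand 17 mm ahead of it and the grasp point (between the pads) lies 2 mm behind it (robot.nose_length is the distance from the TCP to the fingertips, in m); z points along the fingers, y is the line along which they close (so a half turn about z gives the same grasp; the last joint's range is limited). The gripper opens to 87 mm and grips with 3 to 60 N. Pads are 19 mm wide; open, the fingers measure 117 mm over their backs; the gripper's body (75 mm by 190 mm) begins 51 mm behind the grasp point.
Start: joints at [1.087, 0.527, 1.433, -0, 1.181, -0.178], TCP at [0.188, 0.596, 0.24] pointing down, gripper open.
Joint ranges: [-3.08, 3.08], [-0.75, 2.2], [0.22, 2.44], [-1.43, 4.57], [0, 2.65], [-2.85, 2.85]. Speed limits (rad/s): [2.79, 2.79, 3.14, 3.14, 3.14, 3.14].

## Interface

Orientations are given as a unit quaternion [x, y, z, w].
In Python, from rig import robot, cams gives the robot as it stands.
- The arm moves only by the shell command python3 -m pendant 'ROWS' [FORCE]. ROWS is JSON, a list of rows, each an object with "jaw": the opening, from 0 (shut) to 1 (fully open); "linear": the shift along the tool's x, y, z in cm, a list of three; "twist": the turn about the tool's z in degrees. A call has 1 to 12 rows; each row shifts and turns the commanded pose from where the row before left it, along the tool's axes as they then stand; what a row does not reach is not made up. A row lasts 1/12 s, in which the tool goes at most 41.7 mm and 7.16 degrees, less where a joint would pass 70% of its speed; a pose out of reach is approached as far as the arm can. A call is refused whole if a number of a shift passes 4.17 or a number of a turn 7.16, either way. A call with a gripper value outside its range is refused whole. The fingers move at their own pace and stop on an object; FORCE is the grip in N (left out, the last holds). Time passes only in rows, so rows that do not move let the fingers close. It gives the time, the measured TCP pose, the force, the opening and the grip force at its end, in the units of the state.
- robot.get_obs(): the state, without advancing time (a new reading comes with each control period).
- cams.camera(name): name is "side" or "top" or "wrist"; returns a dict with "color" (420x560x3 uint8, blue, green, red), "depth" (420x560 float32, m along the optical axis (not along the pixel's ray), 0 where there is no reading), "fov_y" (degrees; the focal length in pixels is half the picture's height over the tangent of half this angle, whatever the lens; pixels are square), "cx", "cy" (the principal point, pixels), "view" (4x4, takes a point from world to camera coordinates). Camera axes: x right, y down, z forward; pixel columns grow to the right and rows downward; lengths in m; the calibration is good to about 2 mm. A picture is of the moment at which its call begins.
- robot.hand_in(): hands the job in; it is judged then, once.
The state is a dict: "time": time; "q": joint angles; "joint_velocities": joint speeds; "joint_torque": joint torques, N m; "position": TCP position; "tool_rot": TCP orientation; "ft_force": force on the tool from outside, world axes, zero at the start; "moment": the same for the moment, N m; "grip_width": finger opening in m; "grip_force": force on a finger pad.
Only numpy, scipy, OpenCV 4.12 (cv2) and the standard library are available. Lean on these libraries where they do the work, as an engineer would, in place of code of your own. Each camera call takes 0.05 s, during which the arm holds its last target. There are 200 camera calls.

## Working session

There is one attempt and no reset: what is moved stays moved. The work goes in short steps, Python scripts to look and compute and a shell command to move; the robot and the scene stay as the last step left them, time stands still between calls to the robot, and variables do not carry over. Pictures are saved under pics/ and viewed, at most 14 in all, crops included, and the job is handed in when it is done.

```bash
mkdir -p pics; ls; cat > h.py <<'E'
import numpy as np, cv2
from rig import robot, cams
def cam(n):
    c=cams.camera(n); c['f']=c['color'].shape[0]/2/np.tan(np.radians(c['fov_y'])/2); return c
def ray(c,u,v,z):
    R=c['view'][:3,:3];t=c['view'][:3,3];o=-R.T@t
    d=R.T@np.array([(u-c['cx'])/c['f'],(v-c['cy'])/c['f'],1]); return o+d*(z-o[2])/d[2]
def cloud(c):
    v,u=np.mgrid[:420,:560];d=c['depth'];R=c['view'][:3,:3];t=c['view'][:3,3]
    p=np.stack([(u-c['cx'])/c['f']*d,(v-c['cy'])/c['f']*d,d],-1); return (p-t)@R
E
python3 - <<'E'
from h import *
print(robot.get_obs())
a=cam('top');b=cam('side')
np.savez('t0.npz',**a);np.savez('s0.npz',**b)
cv2.imwrite('pics/t0.png',a['color']);cv2.imwrite('pics/s0.png',b['color'])
for c in(a,b):print(c['f'],c['cx'],c['cy'],(-c['view'][:3,:3].T@c['view'][:3,3]))
E
```

```text
pics
{'time': 0.0, 'q': array([ 1.08743826e+00,  5.28485033e-01,  1.43387578e+00, -1.12250090e-05,
        1.18141414e+00, -1.78462007e-01]), 'joint_velocities': array([-6.94691171e-04,  2.19654402e-04, -7.79399389e-05,  1.09636025e-03,
        1.00644306e-03,  4.40258145e-04]), 'joint_torque': array([-1.87405429e-03, -4.40038204e+01, -1.76589471e+01,  6.34172349e-02,
        5.83237270e-02, -1.29385617e-04]), 'position': array([0.18724776, 0.59556848, 0.23856845]), 'tool_rot': array([ 1.51856022e-01,  9.88402022e-01, -1.03364144e-03, -3.49611466e-04]), 'ft_force': array([-0.02458275, -0.27066822,  1.02947638]), 'moment': array([-0.02220816,  0.00202409,  0.02945309]), 'grip_force': 0.0, 'grip_width': 0.08677425872687164}
541.4206866811687 287.0198015028556 201.22296169616925 [0.279716   0.02347597 1.4097772 ]
421.02002788649645 279.91375386651015 207.07994679150886 [0.59497414 0.74465232 0.72245541]
```

View pics/t0.png

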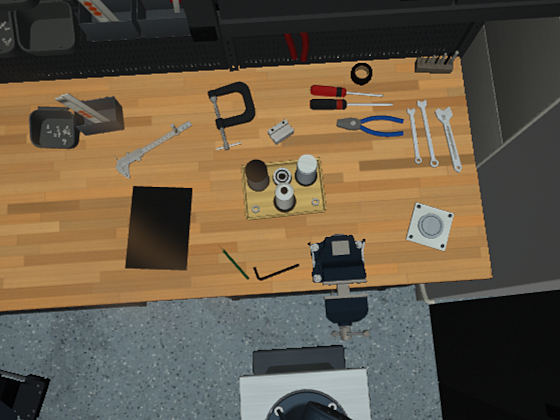

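View pics/s0.png

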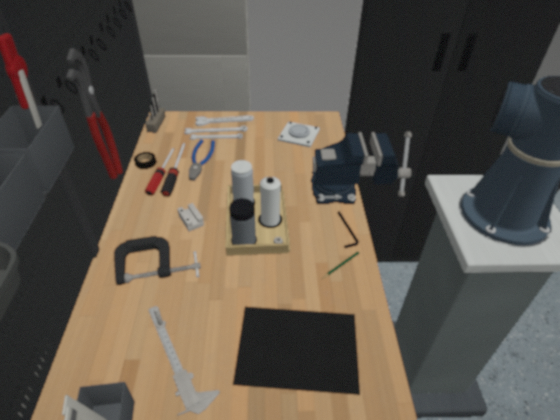

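The top view shows the jar at (257,175), can at (308,168), cartridge at (285,197), bearing at (282,176), mat around (159,228) and disc at (431,225). The side view agrees. Next I measure them.

```bash
python3 - <<'E'
from h import *
c=dict(np.load('t0.npz'));P=cloud(c)
print('worktop z',np.median(P[280:285,100:200,2]))
def blob(name,u,v,r,z0,z1,zp):
    m=np.zeros((420,560),np.uint8);cv2.circle(m,(u,v),r,1,-1)
    m[(P[...,2]<z0)|(P[...,2]>z1)]=0
    n,l,s,ce=cv2.connectedComponentsWithStats(m)
    k=1+np.argmax(s[1:,4]);ct=cv2.findContours((l==k).astype(np.uint8),0,1)[0][0]
    (x,y),R=cv2.minEnclosingCircle(ct)
    print(name,s[k],ce[k].round(1),np.median(P[l==k][:,2]).round(4),'rayc',ray(c,*ce[k],zp).round(4),'diam',2*np.sqrt(s[k,4]/np.pi)/c['f']*(1.41-zp), 'pts',P[l==k][:,:2].mean(0).round(4))
blob('jar',257,170,22,.095,.115,.105)
blob('can',308,165,22,.105,.125,.115)
blob('cart',285,193,22,.105,.14,.116)
blob('bear',282,176,12,.014,.03,.02)
blob('disc',431,226,22,.015,.027,.02)
hsv=cv2.cvtColor(c['color'],cv2.COLOR_BGR2HSV)
m=((hsv[...,2]<45)).astype(np.uint8);m[:, :110]=0;m[:,210:]=0;m[:170]=0;m[285:]=0
ct=max(cv2.findContours(m,0,1)[0],key=cv2.contourArea);b=cv2.boxPoints(cv2.minAreaRect(ct))
q=np.array([ray(c,*p,.003) for p in b]);print('mat',q.round(4),q.mean(0),np.linalg.norm(np.diff(q,axis=0),axis=1))
# tray by height 
m=((P[...,2]>.02)&(P[...,2]<.036)).astype(np.uint8);m[:,:225]=0;m[:,345:]=0;m[:140]=0;m[228:]=0
ys,xs=np.nonzero(m);pts=np.array([ray(c,x,y,.03)[:2] for x,y in zip(xs,ys)],np.float32)
print('traywalls',cv2.minAreaRect(pts))
big=cv2.resize(c['color'][140:235,230:340],None,fx=5,fy=5,interpolation=2);cv2.imwrite('pics/t0c.png',big)
E
```

```text
worktop z 0.0006212564248173132
jar [245 160  23  23 356] [256.3 170.9] 0.1116 rayc [0.6488 0.083  0.105 ] diam 0.05131634599282242 pts [0.6472 0.0827]
can [297 155  21  21 299] [307.3 164.9] 0.1214 rayc [ 0.6531 -0.0448  0.115 ] diam 0.0466686863721138 pts [ 0.6517 -0.0445]
cart [275 183  19  19 284] [284.3 191.8] 0.1252 rayc [0.5879 0.0167 0.116 ] diam 0.04544788321991194 pts [0.5858 0.0167]
bear [274 168  17  17 188] [281.9 175.5] 0.021 rayc [0.6558 0.0196 0.02  ] diam 0.03972042977037623 pts [0.6555 0.0196]
disc [418 212  27  28 492] [431.1 225.6] 0.0212 rayc [ 0.4957 -0.3588  0.02  ] diam 0.06425657389344838 pts [ 0.4955 -0.3584]
mat [[0.4657 0.4351 0.003 ]
 [0.6638 0.4203 0.003 ]
 [0.6416 0.2632 0.003 ]
 [0.4446 0.2825 0.003 ]] [0.55392172 0.3502838  0.003     ] [0.19867192 0.15871803 0.19797319]
traywalls ((0.6509005427360535, 0.03796439617872238), (0.21049641072750092, 0.25179556012153625), 1.5315701961517334)
```

View pics/t0c.png

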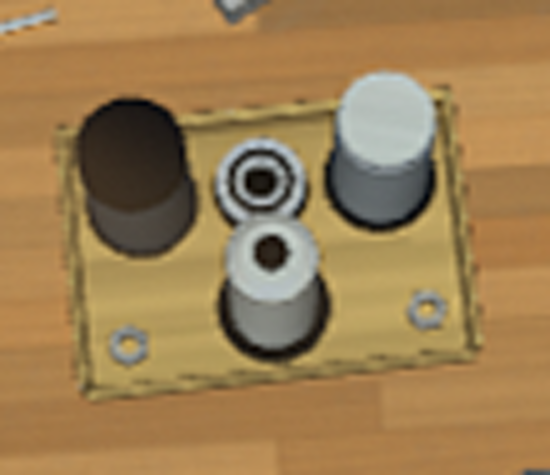

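The crop shows the tray with the jar back left, the can back right and the cartridge in front. Heights match the given sizes once the 6 mm floor is added. Resulting positions:
- **Jar:** (.647, .083)
- **Can:** (.6515, -.0445)
- **Cartridge:** (.586, .017), with the tray yawed about 2°
- **Mat:** centre about (.564, .350), yaw -5.6°

I square the tool first, so that tool x = -X, y = Y and z = down.

```bash
python3 -m pendant '[{"jaw":1,"linear":[0,0,0],"twist":-5.8},{"jaw":1,"linear":[0,0,0],"twist":-5.8},{"jaw":1,"linear":[0,0,0],"twist":-5.9},{"jaw":1,"linear":[-1.5,-1.5,0],"twist":0},{"jaw":1,"linear":[-2.5,-2.5,0],"twist":0},{"jaw":1,"linear":[-2.5,-2.8,0],"twist":0},{"jaw":1,"linear":[-2.5,-2.8,0],"twist":0},{"jaw":1,"linear":[-2.5,-2.8,0],"twist":0},{"jaw":1,"linear":[-2.5,-2.8,0],"twist":0},{"jaw":1,"linear":[-2.5,-2.8,0],"twist":0},{"jaw":1,"linear":[-2.5,-2.8,0],"twist":0},{"jaw":1,"linear":[-1.5,-2,0],"twist":0}]'
```

```text
time: 1.1
position: [0.3948, 0.3659, 0.2393]
tool_rot: [0.001, 1.0, -0.0, 0.0]
ft_force: [-0.5, 0.6, 0.2]
grip_width: 0.0873
grip_force: 0.0
```

```bash
python3 -m pendant '[{"jaw":1,"linear":[-2.5,-2.8,0],"twist":0},{"jaw":1,"linear":[-2.8,-3,0],"twist":0},{"jaw":1,"linear":[-2.8,-3,0],"twist":0},{"jaw":1,"linear":[-2.8,-3,0],"twist":0},{"jaw":1,"linear":[-2.8,-3,0],"twist":0},{"jaw":1,"linear":[-2.8,-3,0],"twist":0},{"jaw":1,"linear":[-2.8,-3,0],"twist":0},{"jaw":1,"linear":[-2.5,-3,0],"twist":0},{"jaw":1,"linear":[-2.3,-2.5,0],"twist":0},{"jaw":1,"linear":[-1.1,-1.2,0],"twist":0},{"jaw":1,"linear":[0,0,0],"twist":0},{"jaw":1,"linear":[0,0,0],"twist":0}]'
python3 - <<'E'
from h import *
c=cam('wrist');np.savez('w0.npz',**c);cv2.imwrite('pics/w0.png',c['color']);print(robot.get_obs()['position'],-c['view'][:3,:3].T@c['view'][:3,3],c['view'][2,:3])
E
```

```text
time: 2.1
position: [0.6443, 0.0933, 0.2387]
tool_rot: [0.0, 1.0, 0.0, -0.001]
ft_force: [-0.6, 0.1, 0.0]
grip_width: 0.0868
grip_force: 0.0
[0.643539   0.09430216 0.23883416] [0.57194002 0.09434769 0.38412052] [ 0.26217206  0.00170277 -0.96501964]
```

View pics/w0.png

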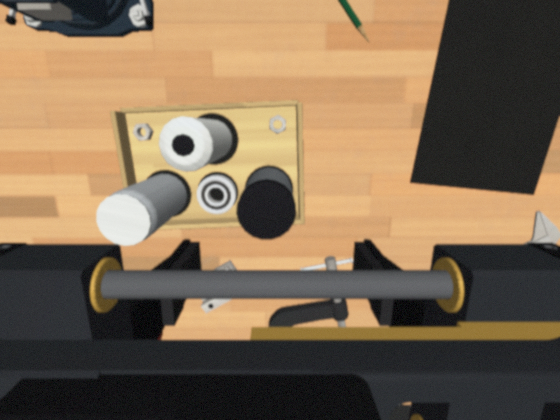

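The wrist view shows the jar lid at (266,202), can top at (128,215), cartridge cap at (183,145), bearing at (217,194) and the mat's back corners at (411,182) and (533,193). I cast these as the second measurement.

```bash
python3 - <<'E'
from h import *
c=dict(np.load('w0.npz'));P=cloud(c)
def blob(n,u,v,r,z0,z1,zp):
    m=np.zeros((420,560),np.uint8);cv2.circle(m,(u,v),r,1,-1);m[(P[...,2]<z0)|(P[...,2]>z1)]=0
    k=cv2.findContours(m,0,1)[0];k=max(k,key=cv2.contourArea);(x,y),R=cv2.minEnclosingCircle(k)
    M=cv2.moments(k);x2,y2=M['m10']/M['m00'],M['m01']/M['m00']
    print(n,(round(x),round(y),round(R,1)),np.median(P[...,2][m>0]).round(4),ray(c,x,y,zp).round(4),ray(c,x2,y2,zp).round(4),'R',np.linalg.norm(ray(c,x+R,y,zp)-ray(c,x,y,zp)).round(4))
blob('jar',266,202,33,.102,.125,.111)
blob('can',128,215,33,.112,.13,.121)
blob('cart',185,143,34,.11,.14,.121)
blob('bear',217,194,24,.014,.03,.02)
for p in[(411,182),(533,193),(447,0)]:print(ray(c,*p,.003).round(4))
E
```

```text
jar (266, 209, 30.0) 0.1109 [0.6455 0.0849 0.111 ] [0.6439 0.085  0.111 ] R 0.0276
can (125, 217, 29.2) 0.1207 [ 0.6496 -0.0403  0.121 ] [ 0.6508 -0.0411  0.121 ] R 0.026
cart (187, 143, 28.9) 0.1242 [0.5849 0.0196 0.121 ] [0.5851 0.0195 0.121 ] R 0.0241
bear (216, 194, 19.7) 0.0194 [0.6505 0.0215 0.02  ] [0.6505 0.0217 0.02  ] R 0.0238
[0.6394 0.2638 0.003 ]
[0.6538 0.4202 0.003 ]
[0.4398 0.2803 0.003 ]
```

```bash
python3 -m pendant '[{"jaw":1,"linear":[-0.2,-1.0,0],"twist":0},{"jaw":1,"linear":[0,0,1.5],"twist":0},{"jaw":1,"linear":[0,0,2.5],"twist":0},{"jaw":1,"linear":[0,0,3],"twist":0},{"jaw":1,"linear":[0,0,3],"twist":0},{"jaw":1,"linear":[0,0,2.5],"twist":0},{"jaw":1,"linear":[0,0,1.5],"twist":0},{"jaw":1,"linear":[0,0,1],"twist":0},{"jaw":1,"linear":[0,0,0],"twist":0},{"jaw":1,"linear":[0,0,0],"twist":0},{"jaw":1,"linear":[0,0,0],"twist":0}]' 25
python3 - <<'E'
from h import *
c=dict(np.load('t0.npz'))
g=cv2.cvtColor(c['color'],cv2.COLOR_BGR2HSV)
m=(g[...,2]<110).astype(np.uint8);m[:,:110]=0;m[:,210:]=0;m[:180]=0;m[278:]=0
ct=max(cv2.findContours(m,0,1)[0],key=cv2.contourArea);b=cv2.boxPoints(cv2.minAreaRect(ct));print(b)
q=np.array([ray(c,*p,.003) for p in b]);print(q.round(4),q.mean(0),np.linalg.norm(np.diff(q,axis=0),axis=1))
E
```

```text
time: 3.07
position: [0.6477, 0.0838, 0.091]
tool_rot: [-0.001, 1.0, -0.0, 0.001]
ft_force: [-0.2, 0.9, 0.3]
grip_width: 0.0868
grip_force: 0.0
[[124.78824 267.91187]
 [130.91782 183.63039]
 [192.01285 188.07367]
 [185.88327 272.35516]]
[[0.4396 0.4418 0.003 ]
 [0.6645 0.4253 0.003 ]
 [0.6414 0.2619 0.003 ]
 [0.4178 0.2838 0.003 ]] [0.54082513 0.35320478 0.003     ] [0.22546656 0.16502792 0.2246453 ]
```

```bash
python3 -m pendant '[{"jaw":0,"linear":[0,0,0.2],"twist":0},{"jaw":0,"linear":[0,0,0],"twist":0},{"jaw":0,"linear":[0,0,0],"twist":0},{"jaw":0,"linear":[0,0,0],"twist":0},{"jaw":0,"linear":[0,0,0],"twist":0},{"jaw":0,"linear":[0,0,0],"twist":0},{"jaw":0,"linear":[0,0,0],"twist":0},{"jaw":0,"linear":[0,0,0],"twist":0}]' 25
```

```text
time: 3.73
position: [0.647, 0.0835, 0.0878]
tool_rot: [-0.0, 1.0, 0.0, 0.0]
ft_force: [-0.4, -0.8, 1.2]
grip_width: 0.0554
grip_force: 25.0
```

```bash
python3 -m pendant '[{"jaw":0,"linear":[0,0,-1],"twist":0},{"jaw":0,"linear":[0,0,-2],"twist":0},{"jaw":0,"linear":[0,0,-2],"twist":0},{"jaw":0,"linear":[0,0.8,-1.5],"twist":0},{"jaw":0,"linear":[0.2,1.5,0],"twist":0},{"jaw":0,"linear":[0.4,2.5,0],"twist":0},{"jaw":0,"linear":[0.5,3,0],"twist":0},{"jaw":0,"linear":[0.5,3,0],"twist":0},{"jaw":0,"linear":[0.5,3,0],"twist":0},{"jaw":0,"linear":[0.5,3,0],"twist":0},{"jaw":0,"linear":[0.4,3,0],"twist":0},{"jaw":0,"linear":[0.3,2.5,0],"twist":0}]' && python3 -m pendant '[{"jaw":0,"linear":[0.2,2,0],"twist":0},{"jaw":0,"linear":[0,1.2,0],"twist":0},{"jaw":0,"linear":[0,0.7,0],"twist":0},{"jaw":0,"linear":[0,0,1],"twist":0},{"jaw":0,"linear":[0,0,2],"twist":0},{"jaw":0,"linear":[0,0,1.5],"twist":0},{"jaw":0,"linear":[0,0,1],"twist":0},{"jaw":0,"linear":[0,0,0],"twist":0},{"jaw":0,"linear":[0,0,0],"twist":0}]'
```

```text
time: 4.73
position: [0.6114, 0.3094, 0.1511]
tool_rot: [-0.001, 1.0, 0.0, -0.002]
ft_force: [1.6, 0.1, -2.0]
grip_width: 0.0553
grip_force: 25.0
time: 5.48
position: [0.6115, 0.3442, 0.0964]
tool_rot: [0.0, 1.0, -0.001, -0.001]
ft_force: [0.6, 0.6, -1.2]
grip_width: 0.0555
grip_force: 25.0
```

```bash
python3 -m pendant '[{"jaw":0,"linear":[0,0,0.6],"twist":0},{"jaw":0,"linear":[0,0,0.4],"twist":0},{"jaw":0,"linear":[0,0,0.1],"twist":0},{"jaw":0,"linear":[0,0,0],"twist":0},{"jaw":0,"linear":[0,0,0],"twist":0}]'
```

```text
time: 5.9
position: [0.6118, 0.3455, 0.0869]
tool_rot: [-0.0, 1.0, 0.0, 0.0]
ft_force: [0.2, 0.8, -1.7]
grip_width: 0.0555
grip_force: 25.0
```

```bash
python3 -m pendant '[{"jaw":0,"linear":[0,0,0.15],"twist":0},{"jaw":0,"linear":[0,0,0.05],"twist":0},{"jaw":0,"linear":[0,0,0],"twist":0},{"jaw":0,"linear":[0,0,0],"twist":0}]'
```

```text
time: 6.23
position: [0.6118, 0.3456, 0.0848]
tool_rot: [-0.0, 1.0, 0.0, 0.0]
ft_force: [0.5, 0.1, -1.1]
grip_width: 0.0554
grip_force: 25.0
```

```bash
python3 -m pendant '[{"jaw":0.5,"linear":[0,0,0],"twist":0},{"jaw":1,"linear":[0,0,0],"twist":0},{"jaw":1,"linear":[0,0,0],"twist":0},{"jaw":1,"linear":[0,0,0],"twist":0},{"jaw":1,"linear":[0,0,0],"twist":0},{"jaw":1,"linear":[0,0,-1],"twist":0},{"jaw":1,"linear":[0,0,-2],"twist":0},{"jaw":1,"linear":[0,0,-2.5],"twist":0},{"jaw":1,"linear":[0,0,-2],"twist":0},{"jaw":1,"linear":[0,0,-1],"twist":0},{"jaw":1,"linear":[0,-1.5,0],"twist":0}]' && python3 -m pendant '[{"jaw":1,"linear":[0.3,-3,0],"twist":0},{"jaw":1,"linear":[0.3,-3.5,0],"twist":0},{"jaw":1,"linear":[0.3,-3.5,0],"twist":0},{"jaw":1,"linear":[0.3,-3.5,0],"twist":0},{"jaw":1,"linear":[0.3,-3.5,0],"twist":0},{"jaw":1,"linear":[0.3,-3.5,0],"twist":0},{"jaw":1,"linear":[0.3,-3.5,0],"twist":0},{"jaw":1,"linear":[0.3,-3.5,0],"twist":0},{"jaw":1,"linear":[0.2,-2.5,0],"twist":0},{"jaw":1,"linear":[0,-1.2,0],"twist":0},{"jaw":1,"linear":[0,0,0],"twist":0},{"jaw":1,"linear":[0,0,0],"twist":0}]'
```

```text
time: 7.15
position: [0.6135, 0.3332, 0.1736]
tool_rot: [-0.002, 1.0, 0.002, 0.004]
ft_force: [-0.3, 0.1, 1.4]
grip_width: 0.0869
grip_force: 0.0
time: 8.15
position: [0.5854, 0.0183, 0.169]
tool_rot: [0.001, 1.0, 0.0, -0.001]
ft_force: [0.4, 0.1, -0.7]
grip_width: 0.0872
grip_force: 0.0
```

```bash
python3 -m pendant '[{"jaw":1,"linear":[0,0,1.5],"twist":0},{"jaw":1,"linear":[0,0,2.5],"twist":0},{"jaw":1,"linear":[0,0,2.5],"twist":0},{"jaw":1,"linear":[0,0,1.2],"twist":0},{"jaw":1,"linear":[0,0,0.4],"twist":0},{"jaw":1,"linear":[0,0,0],"twist":0},{"jaw":0,"linear":[0,0,0],"twist":0},{"jaw":0,"linear":[0,0,0],"twist":0},{"jaw":0,"linear":[0,0,0],"twist":0},{"jaw":0,"linear":[0,0,0],"twist":0},{"jaw":0,"linear":[0,0,0],"twist":0},{"jaw":0,"linear":[0,0,0],"twist":0}]' 25 && python3 -m pendant '[{"jaw":0,"linear":[0,0,0],"twist":0},{"jaw":0,"linear":[0,0,0],"twist":0}]'
```

```text
time: 9.15
position: [0.5861, 0.0183, 0.0891]
tool_rot: [-0.0, 1.0, -0.0, 0.0]
ft_force: [0.3, 0.4, -0.4]
grip_width: 0.055
grip_force: 0.0
time: 9.32
position: [0.586, 0.0183, 0.0887]
tool_rot: [-0.0, 1.0, -0.0, 0.0]
ft_force: [0.3, -0.6, 1.3]
grip_width: 0.0459
grip_force: 25.0
```

```bash
python3 -m pendant '[{"jaw":0,"linear":[0,0,-1],"twist":0},{"jaw":0,"linear":[0,0,-2],"twist":0},{"jaw":0,"linear":[0,0,-2],"twist":0},{"jaw":0,"linear":[0,0.8,-1],"twist":0},{"jaw":0,"linear":[0.3,1.5,0],"twist":0},{"jaw":0,"linear":[0.5,2.5,0],"twist":0},{"jaw":0,"linear":[0.5,3,0],"twist":0},{"jaw":0,"linear":[0.5,3,0],"twist":0},{"jaw":0,"linear":[0.5,3,0],"twist":0},{"jaw":0,"linear":[0.5,3,0],"twist":0},{"jaw":0,"linear":[0.5,3,0],"twist":0},{"jaw":0,"linear":[0.5,3,0],"twist":0}]' && python3 -m pendant '[{"jaw":0,"linear":[0.3,3,0],"twist":0},{"jaw":0,"linear":[0.3,3,0],"twist":0},{"jaw":0,"linear":[0.1,2.5,0],"twist":0},{"jaw":0,"linear":[0,1.4,0],"twist":0},{"jaw":0,"linear":[0,0.7,0],"twist":0},{"jaw":0,"linear":[0,0,1],"twist":0},{"jaw":0,"linear":[0,0,1.6],"twist":0},{"jaw":0,"linear":[0,0,1.6],"twist":0},{"jaw":0,"linear":[0,0,1],"twist":0},{"jaw":0,"linear":[0,0,0.5],"twist":0},{"jaw":0,"linear":[0,0,0.2],"twist":0},{"jaw":0,"linear":[0,0,0],"twist":0}]' && python3 -m pendant '[{"jaw":0,"linear":[0,0,0],"twist":0}]'
```

```text
time: 10.32
position: [0.5465, 0.2483, 0.1484]
tool_rot: [-0.0, 1.0, 0.0, -0.001]
ft_force: [0.9, 0.4, -3.0]
grip_width: 0.0457
grip_force: 24.9
time: 11.32
position: [0.5408, 0.3515, 0.0891]
tool_rot: [0.0, 1.0, -0.0, -0.0]
ft_force: [0.5, -0.9, -3.2]
grip_width: 0.0457
grip_force: 24.9
time: 11.4
position: [0.5413, 0.3522, 0.0901]
tool_rot: [-0.0, 1.0, 0.0, 0.001]
ft_force: [-0.5, -0.0, -2.0]
grip_width: 0.0454
grip_force: 24.9
```

```bash
python3 -m pendant '[{"jaw":0,"linear":[0,0,0.3],"twist":0},{"jaw":0,"linear":[0,0,0.12],"twist":0},{"jaw":0,"linear":[0,0,0],"twist":0},{"jaw":0,"linear":[0,0,0],"twist":0},{"jaw":0.5,"linear":[0,0,0],"twist":0},{"jaw":1,"linear":[0,0,0],"twist":0},{"jaw":1,"linear":[0,0,0],"twist":0},{"jaw":1,"linear":[0,0,0],"twist":0},{"jaw":1,"linear":[0,0,0],"twist":0},{"jaw":1,"linear":[0,0,-1],"twist":0},{"jaw":1,"linear":[0,0,-2],"twist":0},{"jaw":1,"linear":[0,0,-2.5],"twist":0}]' && python3 -m pendant '[{"jaw":1,"linear":[0,0,-2],"twist":0},{"jaw":1,"linear":[0,0,-1],"twist":0},{"jaw":1,"linear":[-0.5,-2,0],"twist":0},{"jaw":1,"linear":[-1,-3.5,0],"twist":0},{"jaw":1,"linear":[-1,-3.7,0],"twist":0},{"jaw":1,"linear":[-1,-3.7,0],"twist":0},{"jaw":1,"linear":[-1,-3.7,0],"twist":0},{"jaw":1,"linear":[-1,-3.7,0],"twist":0},{"jaw":1,"linear":[-1,-3.7,0],"twist":0},{"jaw":1,"linear":[-1,-3.7,0],"twist":0},{"jaw":1,"linear":[-1,-3.7,0],"twist":0},{"jaw":1,"linear":[-1,-3.7,0],"twist":0}]' && python3 -m pendant '[{"jaw":1,"linear":[-0.9,-2.7,0],"twist":0},{"jaw":1,"linear":[-0.6,-1.6,0],"twist":0},{"jaw":1,"linear":[0,0,0],"twist":0},{"jaw":1,"linear":[0,0,0],"twist":0}]'
```

```text
time: 12.4
position: [0.5395, 0.3519, 0.1398]
tool_rot: [-0.0, 1.0, -0.001, -0.002]
ft_force: [0.0, -0.2, -0.5]
grip_width: 0.0831
grip_force: 0.0
time: 13.4
position: [0.6359, -0.0004, 0.1705]
tool_rot: [-0.0, 1.0, 0.0, -0.0]
ft_force: [0.6, 0.6, -0.3]
grip_width: 0.087
grip_force: 0.0
time: 13.73
position: [0.6506, -0.0416, 0.1701]
tool_rot: [0.001, 1.0, 0.001, -0.0]
ft_force: [-0.1, 0.5, 0.5]
grip_width: 0.087
grip_force: 0.0
```

```bash
python3 -m pendant '[{"jaw":1,"linear":[0,-0.1,1.5],"twist":0},{"jaw":1,"linear":[0,0,2.5],"twist":0},{"jaw":1,"linear":[0,0,2.5],"twist":0},{"jaw":1,"linear":[0,0,1.3],"twist":0},{"jaw":1,"linear":[0,0,0.4],"twist":0},{"jaw":1,"linear":[0,0,0],"twist":0},{"jaw":0,"linear":[0,0,0],"twist":0},{"jaw":0,"linear":[0,0,0],"twist":0},{"jaw":0,"linear":[0,0,0],"twist":0},{"jaw":0,"linear":[0,0,0],"twist":0},{"jaw":0,"linear":[0,0,0],"twist":0},{"jaw":0,"linear":[0,0,0],"twist":0}]' 25 && python3 -m pendant '[{"jaw":0,"linear":[0,0,0],"twist":0},{"jaw":0,"linear":[0,0,0],"twist":0}]'
```

```text
time: 14.73
position: [0.6512, -0.0427, 0.0889]
tool_rot: [-0.0, 1.0, -0.0, 0.0]
ft_force: [-0.6, -1.0, 1.1]
grip_width: 0.055
grip_force: 1.1
time: 14.9
position: [0.6512, -0.0428, 0.0888]
tool_rot: [-0.0, 1.0, -0.0, 0.0]
ft_force: [-0.7, -1.3, 1.4]
grip_width: 0.0511
grip_force: 24.9
```

```bash
python3 -m pendant '[{"jaw":0,"linear":[0,0,-1],"twist":0},{"jaw":0,"linear":[0,0,-2],"twist":0},{"jaw":0,"linear":[0,0,-2],"twist":0},{"jaw":0,"linear":[0.5,0.8,-1.2],"twist":0},{"jaw":0,"linear":[1.2,1.5,0],"twist":0},{"jaw":0,"linear":[1.9,2.4,0],"twist":0},{"jaw":0,"linear":[1.9,2.4,0],"twist":0},{"jaw":0,"linear":[1.9,2.4,0],"twist":0},{"jaw":0,"linear":[1.9,2.4,0],"twist":0},{"jaw":0,"linear":[1.9,2.4,0],"twist":0},{"jaw":0,"linear":[1.9,2.4,0],"twist":0},{"jaw":0,"linear":[1.9,2.4,0],"twist":0}]' && python3 -m pendant '[{"jaw":0,"linear":[1.6,2.5,0],"twist":0},{"jaw":0,"linear":[1.1,3,0],"twist":0},{"jaw":0,"linear":[0.5,3,0],"twist":0},{"jaw":0,"linear":[0,3,0],"twist":0},{"jaw":0,"linear":[0,3,0],"twist":0},{"jaw":0,"linear":[0,3,0],"twist":0},{"jaw":0,"linear":[0,2,0],"twist":0},{"jaw":0,"linear":[0,1.1,0],"twist":0},{"jaw":0,"linear":[0,0.5,0],"twist":0},{"jaw":0,"linear":[0,0,0],"twist":0}]'
```

```text
time: 15.9
position: [0.4988, 0.1498, 0.1506]
tool_rot: [-0.0, 1.0, 0.0, -0.0]
ft_force: [-0.1, 0.5, -1.3]
grip_width: 0.0513
grip_force: 24.9
time: 16.73
position: [0.468, 0.3598, 0.1503]
tool_rot: [-0.001, 1.0, -0.0, -0.0]
ft_force: [-0.1, 0.2, -1.7]
grip_width: 0.0513
grip_force: 24.9
```

```bash
python3 -m pendant '[{"jaw":0,"linear":[0,0,1],"twist":0},{"jaw":0,"linear":[0,0,2],"twist":0},{"jaw":0,"linear":[0,0,1.8],"twist":0},{"jaw":0,"linear":[0,0,1],"twist":0},{"jaw":0,"linear":[0,0,0.4],"twist":0},{"jaw":0,"linear":[0,0,0.1],"twist":0},{"jaw":0,"linear":[0,0,0],"twist":0},{"jaw":0,"linear":[0,0,0],"twist":0}]'
```

```text
time: 17.4
position: [0.4694, 0.3594, 0.088]
tool_rot: [-0.0, 1.0, 0.0, 0.001]
ft_force: [0.1, 0.2, -2.0]
grip_width: 0.0512
grip_force: 24.9
```

Lower the last 2 mm, release, rise, and go over the bearing to look.

```bash
python3 -m pendant '[{"jaw":0,"linear":[0,0,0.2],"twist":0},{"jaw":0,"linear":[0,0,0],"twist":0},{"jaw":0,"linear":[0,0,0],"twist":0},{"jaw":0.5,"linear":[0,0,0],"twist":0},{"jaw":1,"linear":[0,0,0],"twist":0},{"jaw":1,"linear":[0,0,0],"twist":0},{"jaw":1,"linear":[0,0,0],"twist":0},{"jaw":1,"linear":[0,0,0],"twist":0},{"jaw":1,"linear":[0,0,-1],"twist":0},{"jaw":1,"linear":[0,0,-2],"twist":0},{"jaw":1,"linear":[0,0,-2.5],"twist":0},{"jaw":1,"linear":[0,0,-2],"twist":0}]' && python3 -m pendant '[{"jaw":1,"linear":[0,-0.5,-1],"twist":0},{"jaw":1,"linear":[-1,-2.5,0],"twist":0},{"jaw":1,"linear":[-1.7,-3.4,0],"twist":0},{"jaw":1,"linear":[-1.7,-3.4,0],"twist":0},{"jaw":1,"linear":[-1.7,-3.4,0],"twist":0},{"jaw":1,"linear":[-1.7,-3.4,0],"twist":0},{"jaw":1,"linear":[-1.7,-3.4,0],"twist":0},{"jaw":1,"linear":[-1.7,-3.4,0],"twist":0},{"jaw":1,"linear":[-1.7,-3.4,0],"twist":0},{"jaw":1,"linear":[-1.7,-3.2,0],"twist":0},{"jaw":1,"linear":[-1.5,-2,0],"twist":0},{"jaw":1,"linear":[-1.2,-1.2,0],"twist":0}]' && python3 -m pendant '[{"jaw":1,"linear":[-0.5,-0.5,0],"twist":0},{"jaw":1,"linear":[0,0,0],"twist":0},{"jaw":1,"linear":[0,0,0],"twist":0},{"jaw":1,"linear":[0,0,0],"twist":0}]'
python3 - <<'E'
from h import *
c=cam('wrist');np.savez('w1.npz',**c);a=cam('side');t=cam('top');np.savez('t1.npz',**t)
cv2.imwrite('pics/w1.png',np.hstack([cv2.resize(c['color'],(400,300)),cv2.resize(a['color'],(400,300))]))
P=cloud(c);m=np.zeros((420,560),np.uint8);m[(P[...,2]>.014)&(P[...,2]<.026)]=1
for k in cv2.findContours(m,0,1)[0]:
    if cv2.contourArea(k)>200:
        (x,y),R=cv2.minEnclosingCircle(k);print(round(x),round(y),round(R,1),ray(c,x,y,.02).round(4),np.linalg.norm(ray(c,x+R,y,.02)-ray(c,x,y,.02)).round(4))
E
```

```text
time: 18.4
position: [0.4689, 0.3595, 0.1622]
tool_rot: [-0.0, 1.0, 0.0, 0.0]
ft_force: [0.3, 0.1, 0.4]
grip_width: 0.0864
grip_force: 0.0
time: 19.4
position: [0.6428, 0.0237, 0.1704]
tool_rot: [0.001, 1.0, -0.0, 0.0]
ft_force: [0.1, 0.3, -0.1]
grip_width: 0.0871
grip_force: 0.0
time: 19.73
position: [0.6455, 0.0238, 0.1701]
tool_rot: [-0.001, 1.0, 0.0, -0.001]
ft_force: [-0.6, 0.6, 0.3]
grip_width: 0.0871
grip_force: 0.0
273 323 28.2 [0.7826 0.0212 0.02  ] 0.0312
272 207 23.5 [0.6505 0.021  0.02  ] 0.0234
184 130 11.8 [ 0.5769 -0.0608  0.02  ] 0.011
351 121 11.7 [0.5685 0.0943 0.02  ] 0.0108
166 174 70.3 [ 0.6181 -0.0809  0.02  ] 0.0678
286 168 118.4 [0.6117 0.0344 0.02  ] 0.1138
```

View pics/w1.png

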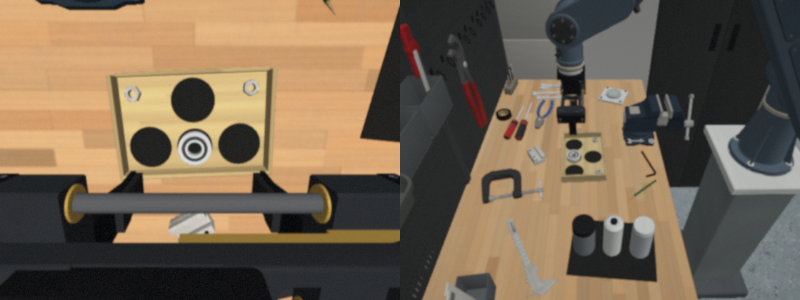

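The containers stand upright on the mat, seen in the side part at about (583..643, 235). The bearing is clear at (272,207) in the full wrist frame, with the three black pads around it. I measure the pads and descend on the bearing.

```bash
python3 - <<'E'
from h import *
for f,roi in(('w1.npz',(95,235,165,380)),('t1.npz',(155,215,243,327))):
    c=dict(np.load(f));g=c['color'].max(2);r0,r1,c0,c1=roi
    m=np.zeros_like(g);m[r0:r1,c0:c1]=(g[r0:r1,c0:c1]<70)
    for k in cv2.findContours(m,0,1)[0]:
        if cv2.contourArea(k)>80:
            (x,y),(w,h),_=cv2.fitEllipse(k);print(f,round(x),round(y),ray(c,x,y,.006).round(4),'d',(c['f'] and np.linalg.norm(ray(c,x+w/2,y,.006)-ray(c,x-w/2,y,.006))).round(4))
E
python3 -m pendant '[{"jaw":1,"linear":[-0.45,-0.28,1],"twist":0},{"jaw":1,"linear":[0,0,2.5],"twist":0},{"jaw":1,"linear":[0,0,3],"twist":0},{"jaw":1,"linear":[0,0,3],"twist":0},{"jaw":1,"linear":[0,0,2.2],"twist":0},{"jaw":1,"linear":[0,0,1.3],"twist":0},{"jaw":1,"linear":[0,0,0.7],"twist":0},{"jaw":1,"linear":[0,0,0],"twist":0},{"jaw":1,"linear":[0,0,0],"twist":0},{"jaw":1,"linear":[0,0,0],"twist":0}]' 30
```

```text
w1.npz 272 207 [0.6541 0.0208 0.006 ] d 0.0129
w1.npz 211 205 [ 0.6522 -0.043   0.006 ] d 0.0542
w1.npz 334 201 [0.6471 0.0851 0.006 ] d 0.0545
w1.npz 270 140 [0.5856 0.0184 0.006 ] d 0.0573
t1.npz 311 167 [ 0.6771 -0.0591  0.006 ] d 0.0448
t1.npz 269 187 [0.6309 0.0565 0.006 ] d 0.1605
time: 20.72
position: [0.6527, 0.0196, 0.0348]
tool_rot: [-0.0, 1.0, -0.0, 0.002]
ft_force: [0.6, 0.7, 1.4]
grip_width: 0.0872
grip_force: 0.0
```

```bash
python3 -m pendant '[{"jaw":1,"linear":[0.15,0.1,0.5],"twist":0},{"jaw":1,"linear":[0,0,0.4],"twist":0},{"jaw":1,"linear":[0,0,0],"twist":0},{"jaw":1,"linear":[0,0,0],"twist":0}]'
```

```text
time: 21.05
position: [0.6497, 0.0207, 0.0244]
tool_rot: [-0.0, 1.0, -0.0, -0.0]
ft_force: [0.1, 0.1, 0.8]
grip_width: 0.0868
grip_force: 0.0
```

```bash
python3 -m pendant '[{"jaw":0,"linear":[0,0,-0.05],"twist":0},{"jaw":0,"linear":[0,0,0],"twist":0},{"jaw":0,"linear":[0,0,0],"twist":0},{"jaw":0,"linear":[0,0,0],"twist":0},{"jaw":0,"linear":[0,0,0],"twist":0},{"jaw":0,"linear":[0,0,0],"twist":0},{"jaw":0,"linear":[0,0,0],"twist":0},{"jaw":0,"linear":[0,0,0],"twist":0}]' 30
```

```text
time: 21.72
position: [0.6499, 0.0206, 0.0249]
tool_rot: [-0.0, 1.0, -0.0, 0.0]
ft_force: [1.3, -1.4, -0.1]
grip_width: 0.0455
grip_force: 30.0
```

```bash
python3 -m pendant '[{"jaw":0,"linear":[0,0,-1],"twist":0},{"jaw":0,"linear":[0,0,-2.5],"twist":0},{"jaw":0,"linear":[0,0,-3],"twist":0},{"jaw":0,"linear":[0,-0.5,-3],"twist":0},{"jaw":0,"linear":[0,-1.5,-2.5],"twist":0},{"jaw":0,"linear":[0,-2.5,-1],"twist":0},{"jaw":0,"linear":[0,-3.3,0],"twist":0},{"jaw":0,"linear":[0,-3.3,0],"twist":0},{"jaw":0,"linear":[0,-3.3,0],"twist":0},{"jaw":0,"linear":[0.5,-3.3,0],"twist":0},{"jaw":0,"linear":[1,-3.3,0],"twist":0},{"jaw":0,"linear":[1.5,-3.2,0],"twist":0}]' && python3 -m pendant '[{"jaw":0,"linear":[2,-3,0],"twist":0},{"jaw":0,"linear":[2,-3,0],"twist":0},{"jaw":0,"linear":[2,-3,0],"twist":0},{"jaw":0,"linear":[2,-2.3,0],"twist":0},{"jaw":0,"linear":[2,-1.5,0],"twist":0},{"jaw":0,"linear":[1.5,-0.8,0],"twist":0},{"jaw":0,"linear":[0.9,-0.2,0],"twist":0},{"jaw":0,"linear":[0,0,0],"twist":0},{"jaw":0,"linear":[0,0,0],"twist":0},{"jaw":0,"linear":[0,0,0],"twist":0}]'
python3 - <<'E'
from h import *
c=cam('wrist');np.savez('w2.npz',**c);cv2.imwrite('pics/w2.png',c['color']);print(robot.get_obs()['position'],c['f'])
E
```

```text
time: 22.72
position: [0.6204, -0.2231, 0.1554]
tool_rot: [-0.001, 1.0, -0.0, 0.001]
ft_force: [-0.0, -1.0, -1.1]
grip_width: 0.0455
grip_force: 30.0
time: 23.55
position: [0.4971, -0.3587, 0.1551]
tool_rot: [-0.001, 1.0, -0.0, 0.0]
ft_force: [0.8, 0.6, -1.8]
grip_width: 0.0456
grip_force: 30.0
[ 0.49726233 -0.35861043  0.15507467] 307.41155728304733
```

View pics/w2.png

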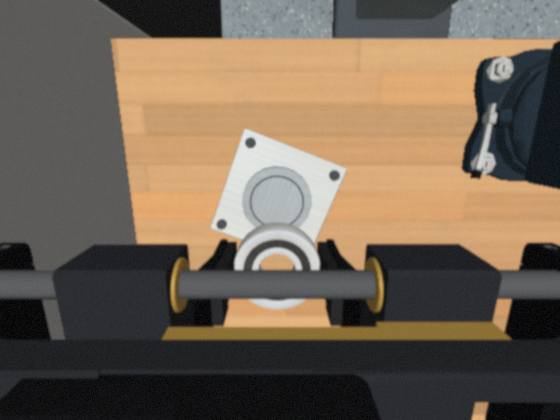

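The disc shows at about (277,200), with screws at (250,143), (334,176) and (222,225). The held bearing's ring spans columns 235 to 320. I compute the disc centre from its outline and the screws, and the bearing's offset from its top ring.

```bash
python3 - <<'E'
from h import *
from scipy.optimize import least_squares
c=dict(np.load('w2.npz'));g=cv2.cvtColor(c['color'],cv2.COLOR_BGR2GRAY)
# screws
m=np.zeros_like(g);m[130:235,205:350]=(g[130:235,205:350]<90)
for k in cv2.findContours(m,0,1)[0]:
    if 20<cv2.contourArea(k)<200:
        M=cv2.moments(k);u,v=M['m10']/M['m00'],M['m01']/M['m00'];print('screw',round(u),round(v),ray(c,u,v,.011).round(4))
def fit(P):
    P=np.array(P);r=least_squares(lambda x:np.hypot(P[:,0]-x[0],P[:,1]-x[1])-x[2],[*P.mean(0),.03],loss='soft_l1',f_scale=.001);return r.x.round(4),np.std(r.fun).round(4)
# disc outline by depth: region z>.016 ; and by gradient on radial rays
C=cloud(c)
def radial(u0,v0,angs,r0,r1,z,sign):
    out=[]
    for a in np.radians(angs):
        rr=np.arange(r0,r1,.25);s=cv2.remap(cv2.GaussianBlur(g,(3,3),0),(u0+rr*np.cos(a)).astype(np.float32)[None],(v0+rr*np.sin(a)).astype(np.float32)[None],1)[0].astype(float)
        d=sign*np.gradient(s,4*.25);i=np.argmax(d);out.append(ray(c,u0+rr[i]*np.cos(a),v0+rr[i]*np.sin(a),z)[:2])
    return out
print('disc',fit(radial(277,200,range(180,361,4),28,42,.02,1)))
p=robot.get_obs()['position'];zt=p[2]-.0249+.020
print('bearing',fit(radial(277.5,266,range(195,346,4),34,50,zt,-1)),zt,p)
m=((C[...,2]>.016)&(C[...,2]<.025)).astype(np.uint8);m[:150]=0;m[240:]=0;m[:,:230]=0;m[:,325:]=0
ys,xs=np.nonzero(m);print('depth disc top/left/right',ys.min(),xs.min(),xs.max(),np.median(C[185:205,265:290,2]))
E
```

```text
screw 221 224 [ 0.5181 -0.4118  0.011 ]
screw 334 175 [ 0.4694 -0.3029  0.011 ]
screw 250 142 [ 0.4394 -0.3816  0.011 ]
disc (array([ 0.4879, -0.3557,  0.0287]), np.float64(0.0015))
bearing (array([ 0.5007, -0.3572,  0.0246]), np.float64(0.0006)) 0.1501746698662337 [ 0.49726233 -0.35861043  0.15507467]
depth disc top/left/right 166 242 311 0.020380272967558788
```

```bash
cat > fit.py <<'E'
from h import *
from scipy.optimize import least_squares
def circ(c,z0,z1,zp,R,roi,up=True):
    C=cloud(c);r0,r1,c0,c1=roi;m=np.zeros(C.shape[:2],np.uint8)
    m[r0:r1,c0:c1]=((C[...,2]>z0)&(C[...,2]<z1))[r0:r1,c0:c1]
    k=max(cv2.findContours(m,0,1)[0],key=cv2.contourArea)[:,0]
    s=(k[:,1]<(r1-4))&(k[:,0]>c0+1)&(k[:,0]<c1-2)&(k[:,1]>r0+1);k=k[s]
    P=np.array([ray(c,*q,zp)[:2] for q in k])
    if up: P=P[k[:,1]<k[:,1].min()+up]
    r=least_squares(lambda x:np.hypot(P[:,0]-x[0],P[:,1]-x[1])-R,P.mean(0)+[.01,0],loss='soft_l1',f_scale=.001)
    r2=least_squares(lambda x:np.hypot(P[:,0]-x[0],P[:,1]-x[1])-x[2],[*r.x,R],loss='soft_l1',f_scale=.001)
    return r.x.round(4),np.std(r.fun).round(4),r2.x.round(4),len(P)
E
python3 - <<'E'
from fit import *
c=dict(np.load('w2.npz'));C=cloud(c)
print('disc',circ(c,.016,.026,.02,.033,(155,225,230,325),45))
print('bear z',np.median(C[225:240,265:290,2]))
print('bear',circ(c,.135,.17,.1502,.0235,(215,270,225,330),40))
t=dict(np.load('t1.npz'));print('top disc',circ(t,.016,.026,.02,.033,(205,248,410,452),0))
E
```

```text
disc (array([ 0.4935, -0.3574]), np.float64(0.0005), array([ 0.4925, -0.3574,  0.0322]), 118)
bear z 0.14980000920115863
bear (array([ 0.496 , -0.3573]), np.float64(0.0069), array([ 0.495 , -0.3573,  0.0227]), 167)
top disc (array([ 0.4961, -0.359 ]), np.float64(0.0015), array([ 0.496 , -0.3589,  0.0318]), 82)
```

```bash
python3 -m pendant '[{"jaw":0,"linear":[0.25,0,1],"twist":0},{"jaw":0,"linear":[0,0,2],"twist":0},{"jaw":0,"linear":[0,0,2.5],"twist":0},{"jaw":0,"linear":[0,0,1.5],"twist":0},{"jaw":0,"linear":[0,0,1],"twist":0},{"jaw":0,"linear":[0,0,0],"twist":0},{"jaw":0,"linear":[0,0,0],"twist":0},{"jaw":0,"linear":[0,0,0],"twist":0}]'
python3 - <<'E'
from fit import *
c=cam('wrist');np.savez('w3.npz',**c);C=cloud(c);print(robot.get_obs()['position'])
cv2.imwrite('pics/w3.png',cv2.resize(c['color'][150:330,190:370],None,fx=3,fy=3,interpolation=2))
E
```

```text
time: 24.27
position: [0.4944, -0.3598, 0.0755]
tool_rot: [-0.001, 1.0, -0.001, 0.001]
ft_force: [-0.2, -0.1, -1.1]
grip_width: 0.0454
grip_force: 30.0
[ 0.49446605 -0.36001086  0.07588286]
```

View pics/w3.png

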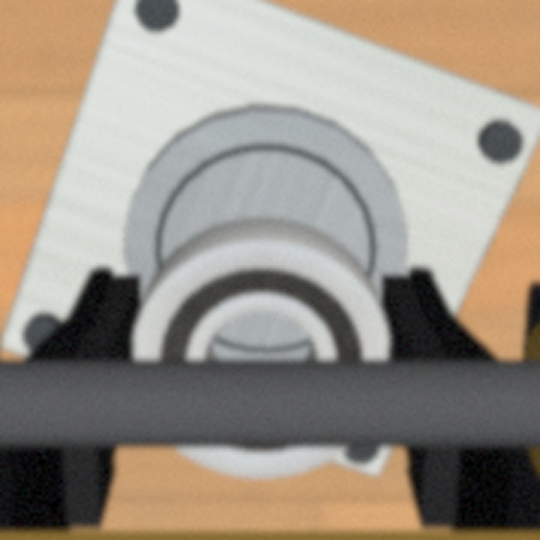

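The crop (scale 3, offset (190,150)) shows the bearing's top face spanning columns 131 to 391 and rows 237 to 478. The inlaid ring spans columns 159 to 375 and rows 145 to 352 (its rear arc is visible through the bore), and the disc's left/right/top edges are at 124/408/104.

```bash
python3 - <<'E'
from fit import *
c=dict(np.load('w3.npz'));p=np.array([.4945,-.3599,.0757])
def r(u,v,z):return ray(c,190+(u-1)/3,150+(v-1)/3,z)
def box(n,l,rr,t,b,z):
    vm=(t+b)/2;um=(l+rr)/2
    L,Rr,T,B=r(l,vm,z),r(rr,vm,z),r(um,t,z),r(um,b,z)
    ce=np.array([(T[0]+B[0])/2,(L[1]+Rr[1])/2]);print(n,ce.round(4),'dia',(Rr-L)[1].round(4),(B-T)[0].round(4));return ce
b=box('bearing',131,391,237,478,p[2]-.0049)
d=box('ring',159,375,145,352,.0202)
print('disc top edge x +33:',r(266,104,.02)[0]+.033,'y mid',(r(124,248,.02)[1]+r(408,248,.02)[1])/2,'dia',r(408,248,.02)[1]-r(124,248,.02)[1])
print('need',(d-b).round(4),'bearing-tcp',(b-p[:2]).round(4))
E
```

```text
bearing [ 0.4963 -0.3584] dia 0.0463 0.047
ring [ 0.4936 -0.357 ] dia 0.0497 0.0505
disc top edge x +33: 0.4921739659797283 y mid -0.3572635747634949 dia 0.06540409183618062
need [-0.0026  0.0014] bearing-tcp [0.0018 0.0015]
```

```bash
python3 -m pendant '[{"jaw":0,"linear":[0.22,0.13,0.5],"twist":0},{"jaw":0,"linear":[0,0,1],"twist":0},{"jaw":0,"linear":[0,0,0.8],"twist":0},{"jaw":0,"linear":[0,0,0.5],"twist":0},{"jaw":0,"linear":[0,0,0],"twist":0},{"jaw":0,"linear":[0,0,0],"twist":0},{"jaw":0,"linear":[0,0,0],"twist":0}]'
python3 - <<'E'
from fit import *
c=cam('wrist');np.savez('w4.npz',**c);print(robot.get_obs()['position'])
cv2.imwrite('pics/w4.png',cv2.resize(c['color'][190:330,190:370],None,fx=4,fy=4,interpolation=2))
E
```

```text
time: 24.9
position: [0.4915, -0.3582, 0.0467]
tool_rot: [-0.0, 1.0, -0.0, 0.0]
ft_force: [0.2, 0.1, -1.8]
grip_width: 0.0454
grip_force: 30.0
[ 0.49164509 -0.35835276  0.04698423]
```

View pics/w4.png

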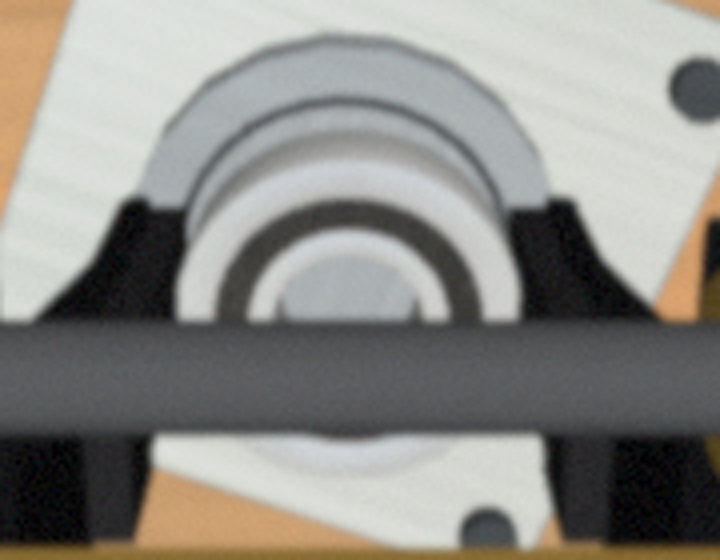

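Crop scale 4, offset (190,190): the bearing's top face spans columns 175 to 521 and rows 160 to 474. The disc's front edge is at row 35, and the inlaid ring's front edge is at row 97, about column 346.

```bash
python3 - <<'E'
from fit import *
c=dict(np.load('w4.npz'));zb=.0468-.0049
def r(u,v,z):return ray(c,190+(u-1.5)/4,190+(v-1.5)/4,z)
T,B=r(348,160,zb),r(348,474,zb);L,R=r(175,317,zb),r(521,317,zb)
print('bearing x',(T[0]+B[0])/2,'from front',T[0]+.0235,'y',(L[1]+R[1])/2,B[0]-T[0])
print('disc x',r(346,35,.02)[0]+.033,'ring x',r(346,97,.02)[0]+.0251)
print('disc y',(r(145,200,.02)[1]+r(551,200,.02)[1])/2,'ring y',(r(190,205,.02)[1]+r(505,205,.02)[1])/2)
s1,s2=r(698,90,.0115),r(488,532,.0115);print('screws',s1,s2)
E
```

```text
bearing x 0.4934147287659012 from front 0.493934488066927 y -0.3568909431009147 0.045960481397948394
disc x 0.49203356678841326 ring x 0.49339299938540426
disc y -0.35685737829819253 ring y -0.35693443479023873
screws [ 0.46964246 -0.30346674  0.0115    ] [ 0.54733265 -0.33315195  0.0115    ]
```

Centred within about 1 mm, so I lower it.

```bash
python3 -m pendant '[{"jaw":0,"linear":[0.03,0,0.4],"twist":0},{"jaw":0,"linear":[0,0,0.25],"twist":0},{"jaw":0,"linear":[0,0,0.1],"twist":0},{"jaw":0,"linear":[0,0,0],"twist":0},{"jaw":0,"linear":[0,0,0],"twist":0},{"jaw":0,"linear":[0,0,0],"twist":0}]'
```

```text
time: 25.45
position: [0.4912, -0.3581, 0.0394]
tool_rot: [-0.0, 1.0, -0.0, 0.0]
ft_force: [-0.5, -1.3, -1.0]
grip_width: 0.0451
grip_force: 30.0
```

```bash
python3 -m pendant '[{"jaw":0,"linear":[0,0,0.05],"twist":0},{"jaw":0,"linear":[0,0,0],"twist":0},{"jaw":0.6,"linear":[0,0,0],"twist":0},{"jaw":0.8,"linear":[0,0,0],"twist":0},{"jaw":1,"linear":[0,0,0],"twist":0},{"jaw":1,"linear":[0,0,0],"twist":0},{"jaw":1,"linear":[0,0,0],"twist":0},{"jaw":1,"linear":[0,0,-1],"twist":0},{"jaw":1,"linear":[0,0,-2.5],"twist":0},{"jaw":1,"linear":[0,0,-3],"twist":0},{"jaw":1,"linear":[0,0,-3],"twist":0},{"jaw":1,"linear":[0,0,-2.5],"twist":0}]' && python3 -m pendant '[{"jaw":1,"linear":[0,0,-1.5],"twist":0},{"jaw":1,"linear":[0,0,0],"twist":0},{"jaw":1,"linear":[0,0,0],"twist":0}]'
python3 - <<'E'
from fit import *
c=cam('wrist');np.savez('w5.npz',**c);print(robot.get_obs()['position'])
print('disc/bear',circ(c,.016,.026,.02,.033,(150,270,220,340),60), circ(c,.028,.042,.034,.0235,(150,270,220,340),0))
cv2.imwrite('pics/w5.png',cv2.resize(c['color'][120:260,190:370],None,fx=3,fy=3,interpolation=2))
E
```

```text
time: 26.45
position: [0.4914, -0.3584, 0.1616]
tool_rot: [-0.0, 1.0, -0.001, 0.001]
ft_force: [0.1, -0.1, 0.0]
grip_width: 0.0869
grip_force: 0.0
time: 26.7
position: [0.4915, -0.3584, 0.1752]
tool_rot: [-0.0, 1.0, -0.001, 0.001]
ft_force: [-0.0, -0.7, -0.4]
grip_width: 0.0875
grip_force: 0.0
[ 0.49074727 -0.35770677  0.17373219]
disc/bear (array([ 0.493 , -0.3574]), np.float64(0.0004), array([ 0.4925, -0.3574,  0.0322]), 150) (array([ 0.4924, -0.3566]), np.float64(0.0003), array([ 0.4924, -0.3566,  0.0232]), 135)
```

View pics/w5.png

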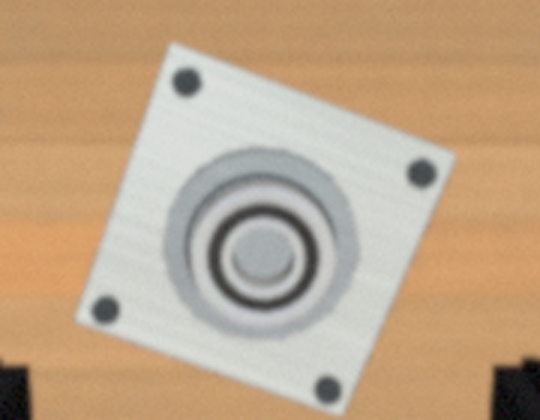

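The bearing lies flat and is centred on the disc within about 1 mm (disc and bearing both at crop ~(262,245)). Now I return the can, routing clear of the vice.

```bash
python3 -m pendant '[{"jaw":1,"linear":[-1,1,-1.3],"twist":0},{"jaw":1,"linear":[-1.5,2.5,-1.3],"twist":0},{"jaw":1,"linear":[-1.5,3.5,0],"twist":0},{"jaw":1,"linear":[-1.5,3.7,0],"twist":0},{"jaw":1,"linear":[-1.5,3.7,0],"twist":0},{"jaw":1,"linear":[0,4,0],"twist":0},{"jaw":1,"linear":[0,4,0],"twist":0},{"jaw":1,"linear":[0,4,0],"twist":0},{"jaw":1,"linear":[0,4,0],"twist":0},{"jaw":1,"linear":[0,4,0],"twist":0},{"jaw":1,"linear":[0,4,0],"twist":0},{"jaw":1,"linear":[0.5,4,0],"twist":0}]' && python3 -m pendant '[{"jaw":1,"linear":[1,3.8,0],"twist":0},{"jaw":1,"linear":[1.2,3.8,0],"twist":0},{"jaw":1,"linear":[1.2,3.8,0],"twist":0},{"jaw":1,"linear":[1.2,3.7,0],"twist":0},{"jaw":1,"linear":[1.2,3.7,0],"twist":0},{"jaw":1,"linear":[1.2,3.5,0],"twist":0},{"jaw":1,"linear":[1,3.2,0],"twist":0},{"jaw":1,"linear":[0.5,2.4,0],"twist":0},{"jaw":1,"linear":[0.2,1.2,0],"twist":0},{"jaw":1,"linear":[0,0,0],"twist":0},{"jaw":1,"linear":[0,0,0],"twist":0},{"jaw":1,"linear":[0,0,0],"twist":0}]'
```

```text
time: 27.75
position: [0.5552, 0.0678, 0.198]
tool_rot: [-0.0, 1.0, 0.0, -0.001]
ft_force: [0.4, 0.2, 0.1]
grip_width: 0.0872
grip_force: 0.0
time: 28.75
position: [0.4688, 0.3553, 0.199]
tool_rot: [0.0, 1.0, -0.001, -0.001]
ft_force: [-0.4, -0.1, -1.0]
grip_width: 0.0869
grip_force: 0.0
```

```bash
python3 -m pendant '[{"jaw":1,"linear":[0,0.4,1],"twist":0},{"jaw":1,"linear":[0,0,2.5],"twist":0},{"jaw":1,"linear":[0,0,3],"twist":0},{"jaw":1,"linear":[0,0,2.5],"twist":0},{"jaw":1,"linear":[0,0,1.5],"twist":0},{"jaw":1,"linear":[0,0,0.8],"twist":0},{"jaw":1,"linear":[0,0,0],"twist":0},{"jaw":1,"linear":[0,0,0],"twist":0},{"jaw":0,"linear":[0,0,0],"twist":0},{"jaw":0,"linear":[0,0,0],"twist":0},{"jaw":0,"linear":[0,0,0],"twist":0},{"jaw":0,"linear":[0,0,0],"twist":0}]' 25 && python3 -m pendant '[{"jaw":0,"linear":[0,0,0],"twist":0},{"jaw":0,"linear":[0,0,0],"twist":0},{"jaw":0,"linear":[0,0,0],"twist":0},{"jaw":0,"linear":[0,0,0],"twist":0},{"jaw":0,"linear":[0,0,0],"twist":0}]'
```

```text
time: 29.75
position: [0.4691, 0.3612, 0.0878]
tool_rot: [-0.0, 1.0, 0.0, 0.001]
ft_force: [0.8, 0.8, 0.2]
grip_width: 0.0682
grip_force: 0.0
time: 30.17
position: [0.4688, 0.3608, 0.0871]
tool_rot: [-0.0, 1.0, -0.0, 0.0]
ft_force: [0.2, -1.6, 2.1]
grip_width: 0.0516
grip_force: 24.8
```

```bash
python3 -m pendant '[{"jaw":0,"linear":[0,0,-1],"twist":0},{"jaw":0,"linear":[0,0,-2],"twist":0},{"jaw":0,"linear":[0,0,-2],"twist":0},{"jaw":0,"linear":[0,-0.8,-1.5],"twist":0},{"jaw":0,"linear":[0,-2,0],"twist":0},{"jaw":0,"linear":[0,-3,0],"twist":0},{"jaw":0,"linear":[0,-3,0],"twist":0},{"jaw":0,"linear":[-0.5,-3,0],"twist":0},{"jaw":0,"linear":[-1.2,-3,0],"twist":0},{"jaw":0,"linear":[-1.7,-2.5,0],"twist":0},{"jaw":0,"linear":[-1.9,-2.5,0],"twist":0},{"jaw":0,"linear":[-1.9,-2.5,0],"twist":0}]' && python3 -m pendant '[{"jaw":0,"linear":[-1.9,-2.5,0],"twist":0},{"jaw":0,"linear":[-1.9,-2.5,0],"twist":0},{"jaw":0,"linear":[-1.9,-2.5,0],"twist":0},{"jaw":0,"linear":[-1.9,-2.5,0],"twist":0},{"jaw":0,"linear":[-1.6,-2.5,0],"twist":0},{"jaw":0,"linear":[-1.1,-2.5,0],"twist":0},{"jaw":0,"linear":[-0.5,-1.5,0],"twist":0},{"jaw":0,"linear":[0,-0.6,0],"twist":0},{"jaw":0,"linear":[0,0,0],"twist":0},{"jaw":0,"linear":[0,0,0],"twist":0},{"jaw":0,"linear":[0,0,0],"twist":0}]'
```

```text
time: 31.17
position: [0.541, 0.1367, 0.1522]
tool_rot: [-0.0, 1.0, 0.0, -0.0]
ft_force: [-0.2, -0.1, -1.7]
grip_width: 0.0513
grip_force: 24.8
time: 32.08
position: [0.6476, -0.0312, 0.1517]
tool_rot: [-0.001, 1.0, 0.001, -0.001]
ft_force: [0.4, 0.2, -1.9]
grip_width: 0.0515
grip_force: 24.8
```

Now to (.6512,-.043), down 6 cm.

```bash
python3 -m pendant '[{"jaw":0,"linear":[-0.36,-1.1,0],"twist":0},{"jaw":0,"linear":[0,0,1],"twist":0},{"jaw":0,"linear":[0,0,1.8],"twist":0},{"jaw":0,"linear":[0,0,1.5],"twist":0},{"jaw":0,"linear":[0,0,0.9],"twist":0},{"jaw":0,"linear":[0,0,0.4],"twist":0},{"jaw":0,"linear":[0,0,0],"twist":0},{"jaw":0,"linear":[0,0,0],"twist":0},{"jaw":0,"linear":[0,0,0],"twist":0}]'
```

```text
time: 32.83
position: [0.6533, -0.0441, 0.0967]
tool_rot: [-0.0, 1.0, -0.0, 0.001]
ft_force: [0.9, 0.2, -1.1]
grip_width: 0.051
grip_force: 24.8
```

```bash
python3 -m pendant '[{"jaw":0,"linear":[0.15,0.1,0.35],"twist":0},{"jaw":0,"linear":[0,0,0.2],"twist":0},{"jaw":0,"linear":[0,0,0],"twist":0},{"jaw":0,"linear":[0,0,0],"twist":0}]'
```

```text
time: 33.17
position: [0.6509, -0.043, 0.0904]
tool_rot: [-0.0, 1.0, -0.0, -0.0]
ft_force: [-0.4, 0.2, -2.0]
grip_width: 0.0514
grip_force: 24.8
```

```bash
python3 -m pendant '[{"jaw":0,"linear":[0,0,0.06],"twist":0},{"jaw":0,"linear":[0,0,0],"twist":0},{"jaw":0.5,"linear":[0,0,0],"twist":0},{"jaw":1,"linear":[0,0,0],"twist":0},{"jaw":1,"linear":[0,0,0],"twist":0},{"jaw":1,"linear":[0,0,0],"twist":0},{"jaw":1,"linear":[0,0,0],"twist":0},{"jaw":1,"linear":[0,0,-1],"twist":0},{"jaw":1,"linear":[0,0,-2],"twist":0},{"jaw":1,"linear":[0,0,-2.5],"twist":0},{"jaw":1,"linear":[0,0,-2],"twist":0},{"jaw":1,"linear":[0,0,-1],"twist":0}]' && python3 -m pendant '[{"jaw":1,"linear":[0.5,2,0],"twist":0},{"jaw":1,"linear":[1,3.5,0],"twist":0},{"jaw":1,"linear":[1,3.7,0],"twist":0},{"jaw":1,"linear":[1,3.7,0],"twist":0},{"jaw":1,"linear":[1,3.7,0],"twist":0},{"jaw":1,"linear":[1,3.7,0],"twist":0},{"jaw":1,"linear":[1,3.7,0],"twist":0},{"jaw":1,"linear":[1,3.7,0],"twist":0},{"jaw":1,"linear":[1,3.7,0],"twist":0},{"jaw":1,"linear":[1,3.7,0],"twist":0},{"jaw":1,"linear":[0.9,2.7,0],"twist":0},{"jaw":1,"linear":[0.6,1.4,0],"twist":0}]' && python3 -m pendant '[{"jaw":1,"linear":[0,0.3,0],"twist":0},{"jaw":1,"linear":[0,0,0],"twist":0},{"jaw":1,"linear":[0,0,0],"twist":0}]'
```

```text
time: 34.17
position: [0.6527, -0.0433, 0.1785]
tool_rot: [-0.0, 1.0, -0.001, 0.003]
ft_force: [0.3, -0.7, 0.0]
grip_width: 0.0865
grip_force: 0.0
time: 35.17
position: [0.5391, 0.3524, 0.1748]
tool_rot: [-0.002, 1.0, 0.001, -0.0]
ft_force: [0.2, 0.0, 0.4]
grip_width: 0.0871
grip_force: 0.0
time: 35.42
position: [0.5413, 0.3505, 0.1747]
tool_rot: [0.0, 1.0, -0.001, 0.0]
ft_force: [-0.3, -0.7, 0.5]
grip_width: 0.0874
grip_force: 0.0
```

```bash
python3 -m pendant '[{"jaw":1,"linear":[0,0.15,1.5],"twist":0},{"jaw":1,"linear":[0,0,2.5],"twist":0},{"jaw":1,"linear":[0,0,2.5],"twist":0},{"jaw":1,"linear":[0,0,1.5],"twist":0},{"jaw":1,"linear":[0,0,0.8],"twist":0},{"jaw":1,"linear":[0,0,0],"twist":0},{"jaw":0,"linear":[0,0,0],"twist":0},{"jaw":0,"linear":[0,0,0],"twist":0},{"jaw":0,"linear":[0,0,0],"twist":0},{"jaw":0,"linear":[0,0,0],"twist":0},{"jaw":0,"linear":[0,0,0],"twist":0},{"jaw":0,"linear":[0,0,0],"twist":0}]' 25 && python3 -m pendant '[{"jaw":0,"linear":[0,0,0],"twist":0},{"jaw":0,"linear":[0,0,0],"twist":0},{"jaw":0,"linear":[0,0,0],"twist":0}]'
```

```text
time: 36.42
position: [0.541, 0.3536, 0.0874]
tool_rot: [-0.0, 1.0, 0.0, 0.001]
ft_force: [-0.6, 0.1, 0.2]
grip_width: 0.0548
grip_force: 0.0
time: 36.67
position: [0.5408, 0.3535, 0.087]
tool_rot: [-0.0, 1.0, 0.0, 0.0]
ft_force: [0.4, -0.4, 1.3]
grip_width: 0.0457
grip_force: 24.9
```

```bash
python3 -m pendant '[{"jaw":0,"linear":[0,0,-1],"twist":0},{"jaw":0,"linear":[0,0,-2],"twist":0},{"jaw":0,"linear":[0,0,-2],"twist":0},{"jaw":0,"linear":[0,-0.8,-1.3],"twist":0},{"jaw":0,"linear":[0,-1.8,0],"twist":0},{"jaw":0,"linear":[0,-2.8,0],"twist":0},{"jaw":0,"linear":[0,-3,0],"twist":0},{"jaw":0,"linear":[-0.5,-3,0],"twist":0},{"jaw":0,"linear":[-0.7,-3,0],"twist":0},{"jaw":0,"linear":[-0.8,-3,0],"twist":0},{"jaw":0,"linear":[-0.8,-3,0],"twist":0},{"jaw":0,"linear":[-0.7,-3,0],"twist":0}]' && python3 -m pendant '[{"jaw":0,"linear":[-0.5,-3,0],"twist":0},{"jaw":0,"linear":[-0.5,-3,0],"twist":0},{"jaw":0,"linear":[0,-2.3,0],"twist":0},{"jaw":0,"linear":[0,-1.3,0],"twist":0},{"jaw":0,"linear":[0,-0.5,0],"twist":0},{"jaw":0,"linear":[0,0,0],"twist":0},{"jaw":0,"linear":[0,0,0],"twist":0},{"jaw":0,"linear":[0,0,0],"twist":0}]'
```

```text
time: 37.67
position: [0.5757, 0.1175, 0.1499]
tool_rot: [-0.0, 1.0, -0.0, -0.0]
ft_force: [0.3, 0.2, -2.4]
grip_width: 0.0459
grip_force: 24.9
time: 38.33
position: [0.5855, 0.0199, 0.1497]
tool_rot: [-0.001, 1.0, 0.0, -0.0]
ft_force: [0.2, 0.8, -2.2]
grip_width: 0.0455
grip_force: 24.9
```

```bash
python3 -m pendant '[{"jaw":0,"linear":[0,-0.15,1],"twist":0},{"jaw":0,"linear":[0,0,1.8],"twist":0},{"jaw":0,"linear":[0,0,1.5],"twist":0},{"jaw":0,"linear":[0,0,0.7],"twist":0},{"jaw":0,"linear":[0,0,0.4],"twist":0},{"jaw":0,"linear":[0,0,0],"twist":0},{"jaw":0,"linear":[0,0,0],"twist":0},{"jaw":0,"linear":[0,0,0],"twist":0}]'
```

```text
time: 39.0
position: [0.5867, 0.017, 0.0964]
tool_rot: [-0.0, 1.0, -0.0, 0.001]
ft_force: [-0.1, -0.4, -2.5]
grip_width: 0.0458
grip_force: 24.9
```

```bash
python3 -m pendant '[{"jaw":0,"linear":[0.05,0.12,0.35],"twist":0},{"jaw":0,"linear":[0,0,0.23],"twist":0},{"jaw":0,"linear":[0,0,0],"twist":0},{"jaw":0,"linear":[0,0,0],"twist":0}]'
```

```text
time: 39.33
position: [0.5855, 0.0181, 0.0901]
tool_rot: [-0.0, 1.0, -0.0, 0.0]
ft_force: [0.5, 0.2, -3.1]
grip_width: 0.0454
grip_force: 24.9
```

```bash
python3 -m pendant '[{"jaw":0,"linear":[0,0,0.05],"twist":0},{"jaw":0,"linear":[0,0,0],"twist":0},{"jaw":0.5,"linear":[0,0,0],"twist":0},{"jaw":1,"linear":[0,0,0],"twist":0},{"jaw":1,"linear":[0,0,0],"twist":0},{"jaw":1,"linear":[0,0,0],"twist":0},{"jaw":1,"linear":[0,0,0],"twist":0},{"jaw":1,"linear":[0,0,-1],"twist":0},{"jaw":1,"linear":[0,0,-2],"twist":0},{"jaw":1,"linear":[0,0,-2.5],"twist":0},{"jaw":1,"linear":[0,0,-2],"twist":0},{"jaw":1,"linear":[0,0,-1],"twist":0}]' && python3 -m pendant '[{"jaw":1,"linear":[0,1.5,0],"twist":0},{"jaw":1,"linear":[-0.3,3,0],"twist":0},{"jaw":1,"linear":[-0.3,3.5,0],"twist":0},{"jaw":1,"linear":[-0.3,3.5,0],"twist":0},{"jaw":1,"linear":[-0.3,3.5,0],"twist":0},{"jaw":1,"linear":[-0.3,3.5,0],"twist":0},{"jaw":1,"linear":[-0.3,3.5,0],"twist":0},{"jaw":1,"linear":[-0.3,3.5,0],"twist":0},{"jaw":1,"linear":[-0.3,3.5,0],"twist":0},{"jaw":1,"linear":[-0.2,2.5,0],"twist":0},{"jaw":1,"linear":[0,1.2,0],"twist":0},{"jaw":1,"linear":[0,0,0],"twist":0}]' && python3 -m pendant '[{"jaw":1,"linear":[0,0,0],"twist":0},{"jaw":1,"linear":[0,0,0],"twist":0}]'
```

```text
time: 40.33
position: [0.587, 0.0179, 0.1777]
tool_rot: [-0.0, 1.0, -0.0, 0.003]
ft_force: [0.6, -0.3, 0.3]
grip_width: 0.0863
grip_force: 0.0
time: 41.33
position: [0.6105, 0.3478, 0.1741]
tool_rot: [-0.002, 1.0, 0.0, -0.0]
ft_force: [-0.7, 0.3, -0.3]
grip_width: 0.087
grip_force: 0.0
time: 41.5
position: [0.611, 0.3433, 0.1742]
tool_rot: [0.0, 1.0, -0.001, -0.001]
ft_force: [0.1, 0.0, 0.4]
grip_width: 0.0871
grip_force: 0.0
```

```bash
python3 -m pendant '[{"jaw":1,"linear":[-0.05,0.15,1.5],"twist":0},{"jaw":1,"linear":[0,0,2.5],"twist":0},{"jaw":1,"linear":[0,0,2.5],"twist":0},{"jaw":1,"linear":[0,0,1.5],"twist":0},{"jaw":1,"linear":[0,0,0.8],"twist":0},{"jaw":1,"linear":[0,0,0],"twist":0},{"jaw":0,"linear":[0,0,0],"twist":0},{"jaw":0,"linear":[0,0,0],"twist":0},{"jaw":0,"linear":[0,0,0],"twist":0},{"jaw":0,"linear":[0,0,0],"twist":0},{"jaw":0,"linear":[0,0,0],"twist":0},{"jaw":0,"linear":[0,0,0],"twist":0}]' 25 && python3 -m pendant '[{"jaw":0,"linear":[0,0,0],"twist":0},{"jaw":0,"linear":[0,0,0],"twist":0},{"jaw":0,"linear":[0,0,0],"twist":0}]'
```

```text
time: 42.5
position: [0.6121, 0.3466, 0.0872]
tool_rot: [-0.001, 1.0, -0.0, 0.001]
ft_force: [0.9, -2.0, 2.7]
grip_width: 0.0554
grip_force: 25.2
time: 42.75
position: [0.6122, 0.3466, 0.0872]
tool_rot: [-0.0, 1.0, -0.0, 0.001]
ft_force: [0.5, -0.7, 4.2]
grip_width: 0.0557
grip_force: 25.1
```

```bash
python3 -m pendant '[{"jaw":0,"linear":[0,0,-1],"twist":0},{"jaw":0,"linear":[0,0,-2],"twist":0},{"jaw":0,"linear":[0,0,-2],"twist":0},{"jaw":0,"linear":[0,-0.8,-1.3],"twist":0},{"jaw":0,"linear":[-0.2,-1.8,0],"twist":0},{"jaw":0,"linear":[-0.4,-2.8,0],"twist":0},{"jaw":0,"linear":[-0.5,-3,0],"twist":0},{"jaw":0,"linear":[-0.5,-3,0],"twist":0},{"jaw":0,"linear":[-0.5,-3,0],"twist":0},{"jaw":0,"linear":[-0.5,-3,0],"twist":0},{"jaw":0,"linear":[-0.5,-3,0],"twist":0},{"jaw":0,"linear":[-0.4,-2.5,0],"twist":0}]' && python3 -m pendant '[{"jaw":0,"linear":[0,-1.8,0],"twist":0},{"jaw":0,"linear":[0,-1,0],"twist":0},{"jaw":0,"linear":[0,-0.55,0],"twist":0},{"jaw":0,"linear":[0,0,0],"twist":0},{"jaw":0,"linear":[0,0,0],"twist":0},{"jaw":0,"linear":[0,0,0],"twist":0}]'
```

```text
time: 43.75
position: [0.6466, 0.1151, 0.1492]
tool_rot: [0.0, 1.0, -0.0, -0.001]
ft_force: [0.2, -0.9, -2.7]
grip_width: 0.0558
grip_force: 25.1
time: 44.25
position: [0.6466, 0.0855, 0.1494]
tool_rot: [-0.001, 1.0, 0.0, -0.0]
ft_force: [0.5, -0.3, -2.9]
grip_width: 0.0554
grip_force: 25.1
```

```bash
python3 -m pendant '[{"jaw":0,"linear":[0,-0.1,1],"twist":0},{"jaw":0,"linear":[0,0,1.8],"twist":0},{"jaw":0,"linear":[0,0,1.5],"twist":0},{"jaw":0,"linear":[0,0,0.7],"twist":0},{"jaw":0,"linear":[0,0,0.4],"twist":0},{"jaw":0,"linear":[0,0,0],"twist":0},{"jaw":0,"linear":[0,0,0],"twist":0},{"jaw":0,"linear":[0,0,0],"twist":0}]'
```

```text
time: 44.92
position: [0.6477, 0.0833, 0.0963]
tool_rot: [-0.0, 1.0, -0.0, 0.001]
ft_force: [0.6, -0.3, -2.2]
grip_width: 0.0554
grip_force: 25.1
```

```bash
python3 -m pendant '[{"jaw":0,"linear":[0.05,0.07,0.35],"twist":0},{"jaw":0,"linear":[0,0,0.2],"twist":0},{"jaw":0,"linear":[0,0,0],"twist":0},{"jaw":0,"linear":[0,0,0],"twist":0}]'
```

```text
time: 45.25
position: [0.6467, 0.0839, 0.0902]
tool_rot: [-0.0, 1.0, 0.0, 0.0]
ft_force: [0.3, 0.7, -0.9]
grip_width: 0.0555
grip_force: 25.1
```

Release, rise, and back off to look.

```bash
python3 -m pendant '[{"jaw":0,"linear":[0,0,0.05],"twist":0},{"jaw":0,"linear":[0,0,0],"twist":0},{"jaw":0.5,"linear":[0,0,0],"twist":0},{"jaw":1,"linear":[0,0,0],"twist":0},{"jaw":1,"linear":[0,0,0],"twist":0},{"jaw":1,"linear":[0,0,0],"twist":0},{"jaw":1,"linear":[0,0,0],"twist":0},{"jaw":1,"linear":[0,0,-1],"twist":0},{"jaw":1,"linear":[0,0,-2.5],"twist":0},{"jaw":1,"linear":[0,0,-3],"twist":0},{"jaw":1,"linear":[0,0,-3],"twist":0},{"jaw":1,"linear":[0,0,-3],"twist":0}]' && python3 -m pendant '[{"jaw":1,"linear":[0,1.5,-2],"twist":0},{"jaw":1,"linear":[0,3,-1],"twist":0},{"jaw":1,"linear":[0,3.5,0],"twist":0},{"jaw":1,"linear":[0.5,3.5,0],"twist":0},{"jaw":1,"linear":[1,3.5,0],"twist":0},{"jaw":1,"linear":[1,3.5,0],"twist":0},{"jaw":1,"linear":[0.5,3,0],"twist":0},{"jaw":1,"linear":[0,2,0],"twist":0},{"jaw":1,"linear":[0,1,0],"twist":0},{"jaw":1,"linear":[0,0,0],"twist":0},{"jaw":1,"linear":[0,0,0],"twist":0},{"jaw":1,"linear":[0,0,0],"twist":0}]'
python3 - <<'E'
from h import *
t=cam('top');t0=dict(np.load('t0.npz'));s=cam('side')
cv2.imwrite('pics/f.png',np.hstack([cv2.resize(t['color'],(400,300)),cv2.resize(s['color'],(400,300))]))
def blob(c,u,v,r,z0,z1,zp):
    P=cloud(c);m=np.zeros((420,560),np.uint8);cv2.circle(m,(u,v),r,1,-1);m[(P[...,2]<z0)|(P[...,2]>z1)]=0
    M=cv2.moments(m,True);return ray(c,M['m10']/M['m00'],M['m01']/M['m00'],zp)[:2]
for n,a in dict(jar=(257,170,22,.095,.125,.111),can=(308,165,22,.105,.135,.121),cart=(285,193,22,.105,.14,.121)).items():
    print(n,blob(t0,*a).round(4),blob(t,*a).round(4))
print('bear',blob(t,431,226,18,.028,.045,.034),'disc .4961 -.359')
E
```

```text
time: 46.25
position: [0.6462, 0.0839, 0.2162]
tool_rot: [-0.0, 1.0, -0.0, -0.0]
ft_force: [-0.4, -0.4, -0.5]
grip_width: 0.0866
grip_force: 0.0
time: 47.25
position: [0.6166, 0.3273, 0.2445]
tool_rot: [0.0, 1.0, -0.0, -0.0]
ft_force: [-0.9, -1.3, -0.4]
grip_width: 0.0867
grip_force: 0.0
jar [0.6475 0.0828] [0.6473 0.0824]
can [ 0.652  -0.0443] [ 0.6523 -0.0451]
cart [0.5867 0.0167] [0.5864 0.017 ]
bear [ 0.49572366 -0.35762306] disc .4961 -.359
```

View pics/f.png

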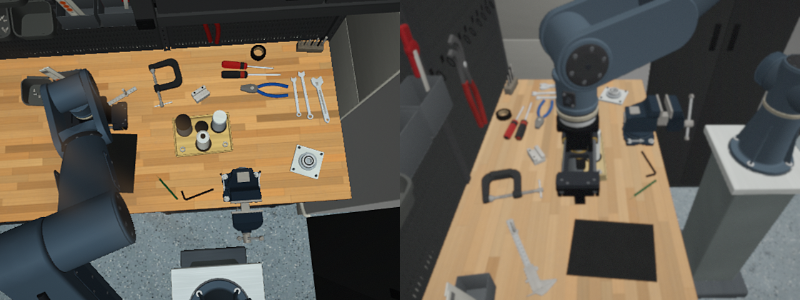

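All three containers are back upright in the tray, within about 1 mm of where they started, and the bearing sits on the disc at top-view pixel (307,160). I hand the job in.

```bash
python3 -c "
from rig import robot
print(robot.hand_in())"
```

```text
the job is handed in; nothing more can be done
None
```

The job is handed in at about 47 s: the bearing lies flat on the disc, centred to about 1.5 mm, and the cartridge, can and jar stand upright in their original tray places to about 1 mm by the top camera; the judged result was not reported.

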